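Plungers and keyed stem into a drain valve

ROBOT

A 6-joint arm with a two-finger parallel gripper is mounted at the origin on the work surface. World frame = base frame: x ahead of the robot, y to its left, z up, the work surface at z = 0. Lengths are in m, angles in rad, forces in N, time in s.
With the tool pointing down it reaches from about 0.275 to 0.825 m from the base axis. Payload 5.2 kg.
Tool frame: the origin (TCP) lies midway between the tips of the shut fingers; the grasp point (between the pads) lies 19 mm behind it; z points along the fingers, y is the line along which they close (so a half turn about z gives the same grasp; the last joint's range is limited). The gripper opens to 93 mm and grips with 3 to 60 N. Pads are 15 mm wide; open, the fingers measure 128 mm over their backs; the gripper's body (75 mm by 188 mm) begins 65 mm behind the grasp point.
Start: joints at [-1.529, 0.259, 1.535, -0, 1.348, -0.203], TCP at [0.133, -0.534, 0.219] pointing down, gripper open.
Joint ranges: [-3.14, 3.14], [-0.91, 2.08], [0.19, 2.58], [-1.22, 4.36], [0.22, 2.71], [-3.12, 3.12]. Speed limits (rad/s): [2.57, 2.57, 3.14, 3.14, 3.14, 3.14].

INTERFACE

Orientations are given as [roll, pitch, yaw] about the fixed x, y, z axes, in that order (R = Rz(yaw) Ry(pitch) Rx(roll)).
In Python, from workcell import observe, camera, camera_params, order gives the robot as it stands.
- The arm moves only by the tool move_tool, called after "Request:" by a JSON object that holds its "fn" and its "kwargs". Schema: {"type":"object","properties":{"motion":{"type":"array","items":{"type":"number"},"minItems":4,"maxItems":48},"jaw":{"type":"number"},"squeeze":{"type":"number"},"only":{"type":"string"},"quiet":{"type":"boolean"},"lines":{"type":"string"}},"required":["motion"],"additionalProperties":false}. motion is one flat list of numbers that holds 1 to 12 rows one after another, with no inner brackets; each row has 4 numbers: dx, dy, dz in shares of the most that a row can go, 1 being 62.5 mm, then a turn about the tool's z in fractions of the full range, 1 being 60 degrees; each row shifts and turns the commanded pose from where the row before left it, along the tool's axes as they then stand; what a row does not reach is not made up. A row lasts 1/8 s, in which the tool goes at most 0.0625 m and 0.188 rad, less where a joint would pass 70% of its speed; a pose out of reach is approached as far as the arm can. jaw is the finger opening in m, set as the call begins (left out keeps the last). The fingers move at their own pace and stop on an object; squeeze is the grip in N (left out, the last holds). Time passes only in rows, so rows that do not move let the fingers close. The tool returns the time, the measured TCP pose, the force, the opening and the grip force at its end. only (a regular expression) keeps the lines of the reply that match it, lines (a string "A,B") keeps lines A to B, and quiet returns only ok. Input that does not fit is refused with a message, and nothing moves.
- observe(): the state, without advancing time (a new reading comes with each control period).
- camera(name): name is "scene" or "top" or "wrist"; returns the picture (480x640x3 uint8, blue, green, red); there is no depth.
- camera_params(name): a dict with "vfov" (degrees; the focal length in pixels is half the picture's height over the tangent of half this angle, whatever the lens; pixels are square), "cx", "cy" (the principal point, pixels), "rvec" (rotation vector, rad) and "tvec" (3), from world to camera coordinates, as OpenCV has them. Camera axes: x right, y down, z forward; pixel columns grow to the right and rows downward; lengths in m; the calibration is good to about 2 mm. A picture is of the moment at which its call begins: read the wrist's pose just before it. camera_params takes no time and is no camera call; for the wrist camera it gives the pose at the moment of the call.
- order.close_job(): hands the job in; it is judged then, once.
The state is a dict: "clock": time; "joints": joint angles; "joint_vel": joint speeds; "tau": joint torques, N m; "tcp_pos": TCP position; "ee_rot": TCP orientation; "wrist_force": force on the tool from outside, world axes, zero at the start; "moment": the same for the moment, N m; "gripper_width": finger opening in m; "grasp_force": force on a finger pad.
Only numpy, scipy, OpenCV 4.12 (cv2) and the standard library are available. Lean on these libraries where they do the work, as an engineer would, in place of code of your own. Each camera call takes 0.05 s, during which the arm holds its last target. There are 200 camera calls.

TASK

Get the drain valve ready for its retaining pin: first drop the two brass plungers, one into each of the two round bores in the valve's top face, and only then take the keyed stem by its blue handle and push its shaft into the keyed bore, turning it until the key slips into the keyway, and keep pushing against the spring until the white collar sits fully home on the valve's face. Finish while still gripping the handle and holding the stem pushed down (the spring lifts it again if you let go), and leave the other things on the bench where they are.

Things in the scene. Friction and masses are not known exactly. Their poses are not given: they have to be found in the camera images.
- valve: Fixed light grey plastic block 100 (x) x 104 (y) x 90 mm high, a white pipe stub (64 mm dia, axis 42 mm up, 45 mm long) on its +x and -x sides. Origin: centre of underside, z up. Flat top face: keyed bore in the middle, plunger bores at y = +35 and -35 mm, four screw heads 4 mm high at the corners, a red stripe from the keyway out along +x.
- keyed_mouth (a point): Centre of the keyed bore at the level of the top face; axes as the valve's. The bore is 23.5 mm in diameter, with a keyway 8.5 mm wide reaching 18.5 mm from the axis towards +x over its whole depth. Inside, 50 mm below the face, is a spring-loaded steel seat.
- bore_left (a point): Mouth centre, at the level of the top face, of the round plunger bore on the valve's +y side: 22 mm in diameter, 38 mm deep, blind.
- bore_right (a point): Mouth centre, at the level of the top face, of the round plunger bore on the valve's -y side: 22 mm in diameter, 38 mm deep, blind.
- spring_seat (a joint): How far the spring seat in the keyed bore is pushed down, m: 0 at rest, about 0.012 with the stem fully home. The spring pushes back with 3.5 N at once and about 7.7 N at 0.012 (350 N/m); the stem's own weight does not press it down.
- stem: Keyed stem, about 0.18 kg, upright in the wooden block. Origin on its axis at the underside of the white collar (90 mm dia, 8 mm thick), z up. Blue handle bar on the collar: 60 mm along x, 16 mm wide in y, top 42 mm above the origin. Below the collar a brass shaft with a key on its +x side, hidden in the block: a red square on the collar's top at +x shows its direction.
- stem_nose (a point): Centre of the shaft's lower end, 62 mm below the stem's origin; axes as the stem's. The shaft is 21 mm in diameter; its steel key, 6 mm wide, reaches 16.5 mm from the axis and runs from the collar down to 16 mm above this end. The last 16 mm are plain, the last 7 mm of them tapered.
- stand: Fixed wooden block 100 x 100 x 75 mm high, origin at the centre of its underside; a 41 mm hole in the middle of its top holds the stem's shaft loosely, the collar resting on the top.
- tray: Fixed orange parts tray 170 (x) x 120 (y) mm, walls 16 mm high and 4 mm thick, floor 4 mm thick; origin at the centre of its underside. The two plungers stand in it side by side along its x, at least 50 mm apart.
- plunger_a: Brass plunger, upright plain cylinder 16 mm in diameter, 36 mm high, 60 g, standing in the tray's -x half. Origin at the centre of its underside, z up. Either plunger fits either bore; dropped in, it stands on the bore's bottom, its top 2 mm below the valve's face.
- plunger_b: Brass plunger, the same as plunger_a, standing in the tray's +x half.
- tape_measure: Bystander: red tape measure 70 x 45 x 40 mm, near the robot; origin at the centre of its underside.
- tee: Bystander: white pipe tee lying flat, 136 mm long, 66 mm high; origin at the centre of its underside.
- battery: Bystander: black drill battery 110 x 75 x 61 mm; origin at the centre of its underside.
- cement_can: Bystander: can with a blue label, 66 mm in diameter, 100 mm high; origin at the centre of its underside.
- coupling: Bystander: white pipe coupling standing on end, 66 mm in diameter, 50 mm high; origin at the centre of its underside.
- square: Bystander: flat aluminium triangular square, 130 mm legs, 4 mm thick with an 18 mm high edge; origin in its middle on the underside.
Mind the look-alikes: they are no part of the job. Leave any green or turquoise look-alike of the stem alone.

How it is judged:
By the outcome, as a careful person would: the job done as asked, in the order asked, and still so for the second after the job is handed in, while the arm keeps its last pose, push and grip.
It also fails if it takes over 72 s, if anything falls off the work surface, if the arm or the gripper's body presses on something with over 40 N, if the wrist force passes 120 N, or if a joint passes its speed limit or range.

## Working session

There is one attempt and no reset: what is moved stays moved. The work goes in short steps, Python scripts to look and compute and a tool call to move; the robot and the scene stay as the last step left them, time stands still between calls to the robot, and variables do not carry over. Pictures are saved under pics/ and viewed, at most 10 in all, crops included, and the job is handed in when it is done.

```bash
mkdir -p pics; ls; python3 - <<'E'
from workcell import observe,camera,camera_params
import cv2
s=observe();print(s)
for n in("scene","top"):
    print(n,camera_params(n)); cv2.imwrite(f"pics/{n}0.png",camera(n))
print(camera_params("wrist"))
E
```

```text
pics
{'clock': 0.0, 'joints': array([-1.52878178e+00,  2.59342225e-01,  1.53608166e+00, -2.57121519e-05,
        1.34803488e+00, -2.02775102e-01]), 'joint_vel': array([-0.00021438, -0.00025545,  0.00245987, -0.00012016,  0.00052194,
       -0.00097409]), 'tau': array([ 1.20686759e-04, -4.37300348e+01, -2.84004092e+01,  7.20296544e-02,
        4.15455073e-02, -1.43368347e-04]), 'tcp_pos': array([ 0.13329653, -0.53302218,  0.21781873]), 'ee_rot': array([-3.13975972e+00, -3.51261277e-04,  2.44795031e-01]), 'wrist_force': array([-0.40358105, -0.73285476, -0.39662856]), 'moment': array([-0.02039397,  0.03243377, -0.03520923]), 'grasp_force': 0.0, 'gripper_width': 0.0931489963606811}
scene {'vfov': 43.05092572501724, 'cx': 329.4791149059673, 'cy': 233.0629913393804, 'rvec': array([ 1.07731805,  2.33512374, -1.11163281]), 'tvec': array([ 0.38351893, -0.21586241,  1.55122748])}
top {'vfov': 54.135005452283046, 'cx': 323.5834650004826, 'cy': 232.48434488150465, 'rvec': array([ 2.12131551, -2.09912185,  0.22035239]), 'tvec': array([-0.0195184 ,  0.58259015,  1.0399748 ])}
{'vfov': 68.25592732317075, 'cx': 314.0399455814571, 'cy': 246.45756192039374, 'rvec': array([-2.31794634,  1.80694147,  0.22700133]), 'tvec': array([-0.54990491, -0.03058121,  0.38898306])}
```

View pics/top0.png

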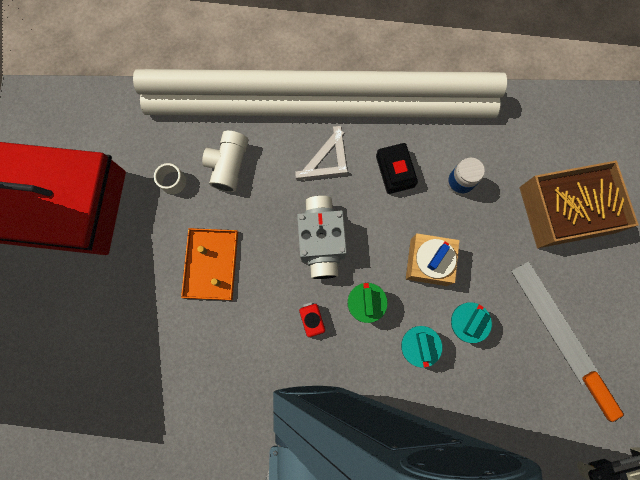

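View pics/scene0.png

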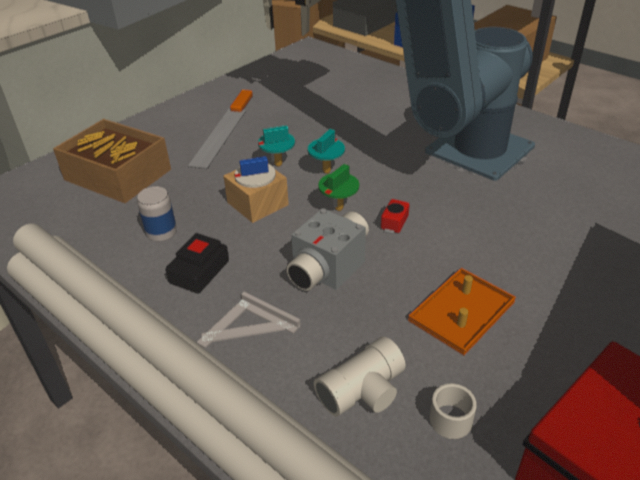

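Top view: the valve is at (322,233), with its red stripe pointing up (+x). The plungers are at (203,249) and (217,282) in the orange tray. The stem candidates are blue-handled on the wooden block (437,257), green (367,302), and turquoise (422,347) and (472,322). Only the blue one on the white collar in the wooden block fits the description. I'll check it in one enlarged crop while measuring.

```bash
cat > h.py <<'E'
import cv2,numpy as np
from workcell import observe,camera,camera_params
def cam(n):
    p=camera_params(n);R=cv2.Rodrigues(p["rvec"])[0];f=240/np.tan(np.radians(p["vfov"])/2)
    return R,p["tvec"],f,p["cx"],p["cy"]
def ray(c,uv,z):
    R,t,f,cx,cy=c;o=-R.T@t;d=R.T@np.array([(uv[0]-cx)/f,(uv[1]-cy)/f,1.]);return o+d*(z-o[2])/d[2]
def proj(c,P):
    R,t,f,cx,cy=c;q=R@np.asarray(P,float)+t;return np.array([f*q[0]/q[2]+cx,f*q[1]/q[2]+cy])
def hsv(im,lo,hi): return cv2.inRange(cv2.cvtColor(im,cv2.COLOR_BGR2HSV),np.array(lo),np.array(hi))
def blobs(m,mn=10):
    cs=cv2.findContours(m,cv2.RETR_EXTERNAL,cv2.CHAIN_APPROX_NONE)[0]
    return sorted([c for c in cs if cv2.contourArea(c)>=mn],key=cv2.contourArea,reverse=True)
def totool(dxy,s):   # world xy -> tool axes, tool pointing down
    from scipy.spatial.transform import Rotation as Ro
    return Ro.from_euler('xyz',s["ee_rot"]).as_matrix().T@np.array([dxy[0],dxy[1],dxy[2] if len(dxy)>2 else 0])
E
python3 - <<'E'
from h import *
im=cv2.imread("pics/top0.png");c=cam("top")
for n,p,z in[("plA",(215.5,281),.04),("plB",(201.5,248),.04),("keyed",(321,233),.09),("L",(306,234),.09),("R",(336,233),.09),("stem",(437,257),.083),("valve stripe",(320,219),.09),("green",(367,302),.05),("tray",(211,264),.016)]:
    print(n,ray(c,p,z).round(3))
a=cv2.resize(im[215:310,180:260],None,fx=5,fy=5,interpolation=cv2.INTER_CUBIC)
b=cv2.resize(im[215:310,400:475],None,fx=5,fy=5,interpolation=cv2.INTER_CUBIC)
cv2.imwrite("pics/crop1.png",np.hstack([a,b]))
E
```

```text
plA [0.469 0.238 0.04 ]
plB [0.547 0.276 0.04 ]
keyed [ 0.575 -0.008  0.09 ]
L [0.573 0.027 0.09 ]
R [ 0.576 -0.042  0.09 ]
stem [ 0.524 -0.272  0.083]
valve stripe [ 0.608 -0.005  0.09 ]
green [ 0.423 -0.115  0.05 ]
tray [0.512 0.257 0.016]
```

View pics/crop1.png

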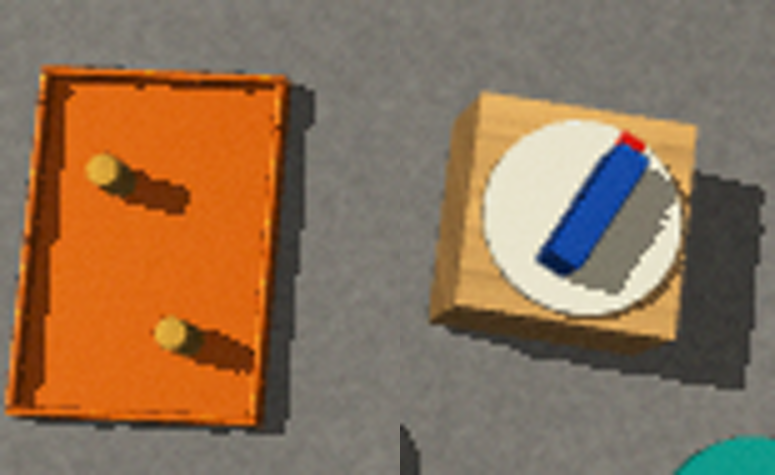

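The crop confirms it: blue handle, white collar, wooden block, and the red square at the handle's upper-right end (crop (632,140)). The plungers show at crop (175,333) and (103,170). Next is where the wrist camera sits relative to the tool.

```bash
python3 - <<'E'
from h import *
s=observe();c=cam("wrist");o=-c[0].T@c[1]
print("cam in tool",totool(o-s["tcp_pos"],s).round(3),"view axis",totool(c[0][2],s).round(3),"img x",totool(c[0][0],s).round(3))
print(totool(np.array([.40,-.13,.219])-s["tcp_pos"],s).round(3))
print(totool(np.array([.50,.24,.219])-np.array([.40,-.13,.219]),s).round(3))
E
```

```text
cam in tool [ 0.066  0.001 -0.166] view axis [-0.245  0.     0.969] img x [0.001 1.    0.   ]
[ 0.356 -0.326 -0.   ]
[ 0.187 -0.335  0.001]
```

Careful with the scale: shifts go in shares of 62.5 mm and turns go in shares of 60 degrees. That gives: 0.044 m is 0.704, -0.041 m is -0.656.

Request:
{"fn": "move_tool", "kwargs": {"motion": [0.704, -0.656, 0, 0, 0.704, -0.656, 0, 0, 0.704, -0.656, 0, 0, 0.704, -0.656, 0, 0, 0.704, -0.656, 0, 0, 0.704, -0.656, 0, 0, 0.704, -0.656, 0, 0, 0.704, -0.656, 0, 0], "jaw": 0.04}}

```text
clock: 1.1
tcp_pos: [0.396, -0.1282, 0.2186]
ee_rot: [3.141, -0.0, 0.245]
wrist_force: [1.1, -0.4, -0.1]
gripper_width: 0.0396
grasp_force: 0.0
```

Request:
{"fn": "move_tool", "kwargs": {"motion": [0.432, -0.768, 0, 0, 0.432, -0.768, 0, 0, 0.432, -0.768, 0, 0, 0.432, -0.768, 0, 0, 0.432, -0.768, 0, 0, 0.432, -0.768, 0, 0, 0.432, -0.768, 0, 0, 0, 0, 0, 0, 0, 0, 0, 0]}}

```text
clock: 2.22
tcp_pos: [0.4966, 0.2413, 0.218]
ee_rot: [3.141, 0.002, 0.246]
wrist_force: [0.8, -0.0, 0.2]
gripper_width: 0.0399
grasp_force: 0.0
```

```bash
python3 - <<'E'
from h import *
c=cam("wrist");im=camera("wrist");cv2.imwrite("pics/w1.png",im);np.save("w1c.npy",np.array(list(c),dtype=object),allow_pickle=True)
print(observe()["joints"].round(2),observe()["clock"])
E
```

```text
[ 0.25  0.26  1.53 -0.    1.35  1.58] 2.275
```

View pics/w1.png

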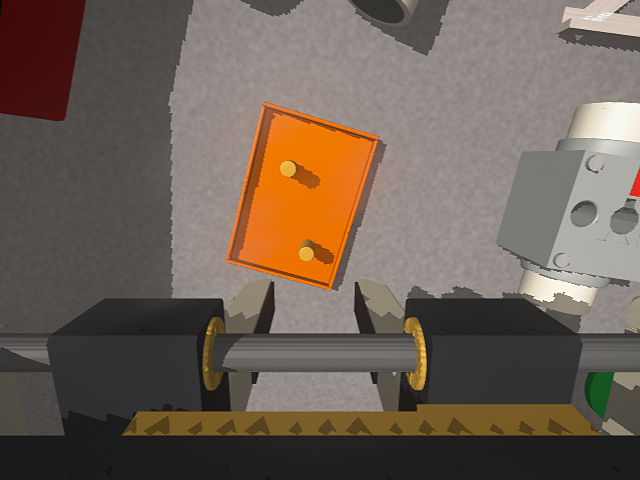

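The wrist view shows the tray in full, with plunger B at (288,168) and A at (306,253). The tray interior around both is clear.

```bash
python3 - <<'E'
from h import *
im=cv2.imread("pics/w1.png");c=np.load("w1c.npy",allow_pickle=True)
h=cv2.cvtColor(im,cv2.COLOR_BGR2HSV)
print(h[250,300:313].tolist(),h[240,320].tolist())
m=cv2.inRange(h,np.array([17,90,60]),np.array([32,255,255]));m[275:]=0
for b in blobs(m,30):
    M=cv2.moments(b);u=(M["m10"]/M["m00"],M["m01"]/M["m00"]);print(cv2.boundingRect(b),M["m00"],np.round(u,1),"mid",ray(c,u,.022).round(4))
    P=ray(c,u,.022);print(" top/bot proj",proj(c,[P[0],P[1],.04]),proj(c,[P[0],P[1],.004]))
s=observe()
for n,P in(("A",(.469,.238)),("B",(.547,.276))): print(n,s["tcp_pos"])
E
```

```text
[[20, 184, 239], [21, 187, 247], [20, 189, 232], [20, 190, 233], [20, 190, 234], [20, 188, 235], [20, 190, 234], [20, 189, 232], [19, 188, 231], [19, 190, 228], [20, 189, 232], [20, 190, 242], [18, 189, 200]] [15, 255, 237]
(299, 240, 15, 21) 200.5 [305.6 251.3] mid [0.4648 0.2416 0.022 ]
 top/bot proj [305.14401323 255.95060849] [305.92675013 247.0699665 ]
(280, 161, 16, 16) 191.0 [287.7 168.3] mid [0.5438 0.2793 0.022 ]
 top/bot proj [286.36896255 168.88992695] [288.96362971 167.69608306]
A [0.49674923 0.24070176 0.21826877]
B [0.49674923 0.24070176 0.21826877]
```

```bash
python3 - <<'E'
from h import *
im=cv2.imread("pics/w1.png");c=np.load("w1c.npy",allow_pickle=True)
h=cv2.cvtColor(im,cv2.COLOR_BGR2HSV)
for y0,y1,x0,x1 in((236,268,296,318),(156,182,276,302)):
    r=h[y0:y1,x0:x1]
    m=((r[...,1]<205)&(r[...,2]>215)).astype(np.uint8)
    b=blobs(m,20)[0];(u,v),rad=cv2.minEnclosingCircle(b);M=cv2.moments(b)
    cu=(x0+M["m10"]/M["m00"],y0+M["m01"]/M["m00"])
    print((u+x0,v+y0),rad,cu,cv2.boundingRect(b),ray(c,(u+x0,v+y0),.04).round(4),ray(c,cu,.04).round(4))
    for row in m: print("".join(".#"[k] for k in row))
E
```

```text
(305.4821424484253, 253.6785717010498) 7.234447479248047 (305.56919374247894, 253.43441636582432) (3, 11, 14, 14) [0.4672 0.2419 0.04  ] [0.4675 0.2418 0.04  ]
......................
......................
......................
......................
......................
......................
......................
......................
......................
......................
......................
.......######.........
.....#########........
....############......
....############......
...##############.....
...##############.....
...##############.....
...##############.....
...##############.....
....#############.....
....############......
.....##########.......
......#########.......
........######........
......................
......................
......................
......................
......................
......................
......................
(287.3999996185303, 168.39999961853027) 7.779560089111328 (287.20796019900496, 168.3233830845771) (4, 5, 15, 16) [0.5445 0.2785 0.04  ] [0.5445 0.2787 0.04  ]
..........................
..........................
..........................
..........................
..........................
.........#####............
.......#########..........
......############........
.....#############........
.....##############.......
....###############.......
....###############.......
....###############.......
....###############.......
....###############.......
.....##############.......
.....##############.......
......############........
......###########.........
........########..........
...........###............
..........................
..........................
..........................
..........................
..........................
```

Converted, 0.06 m is 0.96, 0.05 m is 0.8.

Request:
{"fn": "move_tool", "kwargs": {"motion": [-0.448, -0.128, 0, 0, 0, 0, 0.96, 0, 0, 0, 0.96, 0, 0, 0, 0.8, 0, 0, 0, 0.48, 0, 0, 0, 0, 0, 0, 0, 0, 0], "jaw": 0.026}}

```text
clock: 3.15
tcp_pos: [0.4693, 0.2421, 0.0201]
ee_rot: [3.142, -0.002, 0.243]
wrist_force: [-0.4, 0.9, 0.8]
gripper_width: 0.0262
grasp_force: 0.0
```

Request:
{"fn": "move_tool", "kwargs": {"motion": [0, 0, 0, 0, 0, 0, 0, 0, 0, 0, 0, 0, 0, 0, 0, 0], "jaw": 0.012, "squeeze": 15}}

```text
clock: 3.65
tcp_pos: [0.4695, 0.2429, 0.0203]
ee_rot: [3.141, -0.003, 0.245]
wrist_force: [-0.3, -1.2, 7.3]
gripper_width: 0.0156
grasp_force: 15.0
```

Converted, -0.06 m is -0.96, -0.03 m is -0.48.

Request:
{"fn": "move_tool", "kwargs": {"motion": [0, 0, -0.96, 0, 0, 0, -0.96, 0, 0, 0, -0.8, 0, -0.112, 0.832, -0.48, 0, -0.112, 0.832, 0, 0, -0.112, 0.832, 0, 0, -0.112, 0.832, 0, 0, -0.112, 0.864, 0, 0, 0, 0, 0, 0, 0, 0, 0, 0, 0, 0, 0, 0]}}

```text
clock: 5.03
tcp_pos: [0.4974, -0.0186, 0.2187]
ee_rot: [-3.141, 0.0, 0.246]
wrist_force: [0.2, -0.5, -0.5]
gripper_width: 0.0157
grasp_force: 15.0
```

```bash
python3 - <<'E'
from h import *
c=cam("wrist");im=camera("wrist");cv2.imwrite("pics/w2.png",im);np.save("w2c.npy",np.array(list(c),dtype=object),allow_pickle=True)
print(observe()["tcp_pos"])
E
```

```text
[ 0.4974715  -0.01856285  0.21872557]
```

View pics/w2.png

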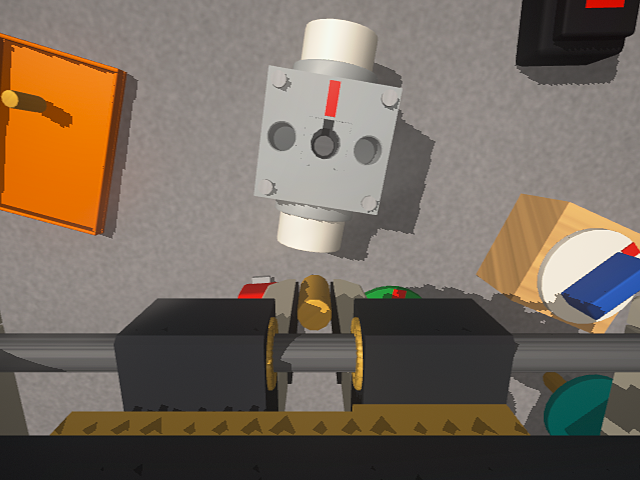

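The view shows bore L at (282,136), keyed bore (325,145), bore R (367,150), the stripe at (333,98), and the held plunger's top at (315,312).

```bash
python3 - <<'E'
from h import *
im=cv2.imread("pics/w2.png");c=np.load("w2c.npy",allow_pickle=True)
g=cv2.cvtColor(im,cv2.COLOR_BGR2GRAY)
print("face",g[160,300],g[120,300],"bore",g[136,275:290:5])
m=(g<cv2.medianBlur(g,3)*0+125).astype(np.uint8)
w=np.zeros_like(m);w[110:175,262:392]=1;m*=w
for b in blobs(m,150):
    e=cv2.fitEllipse(cv2.convexHull(b));P=ray(c,e[0],.09);print(cv2.boundingRect(b),np.round(e[0],1),np.round(e[1],1),P.round(4))
# bottom-of-face extents: circle size per bore expected px
R,t,f,_,_=c;print("exp dia px",.022*f/ (R@np.array([.57,0,.09])+t)[2])
# stripe
r=hsv(im,(0,150,100),(8,255,255));r[:60]=0;r[130:]=0;r[:,:300]=0;r[:,370:]=0
b=blobs(r,50)[0];print("stripe",cv2.minAreaRect(b)); bx=cv2.boxPoints(cv2.minAreaRect(b));Q=np.array([ray(c,p,.09) for p in bx]);print(Q.round(4))
# screws/plunger
h=cv2.cvtColor(im,cv2.COLOR_BGR2HSV);s=observe()
print("pl col",h[315,316],h[290,316])
for p in((315,312),(315,283)): print(totool(ray(c,p,s["tcp_pos"][2]+(.020 if p[1]>300 else -.016))-s["tcp_pos"],s).round(4))
for y in range(274,336,4): print(y,[k for k in range(290,345) if 14<h[y,k,0]<26 and h[y,k,1]>120][:1],[k for k in range(290,345) if 14<h[y,k,0]<26 and h[y,k,1]>120][-1:])
E
```

```text
face 183 185 bore [115 114 113]
(311, 119, 29, 40) [325.6 139.2] [27.9 40.9] [ 0.5774 -0.0086  0.09  ]
(268, 121, 27, 30) [281.1 135.7] [27.3 29.3] [0.5714 0.0263 0.09  ]
(354, 136, 27, 29) [367.2 149.8] [26.5 28.7] [ 0.5778 -0.043   0.09  ]
exp dia px 27.501030478875528
stripe ((332.2513732910156, 98.1156005859375), (10.111804008483887, 35.73344039916992), 8.746161460876465)
[[ 0.5948 -0.0032  0.09  ]
 [ 0.6205 -0.0008  0.09  ]
 [ 0.6214 -0.0085  0.09  ]
 [ 0.5956 -0.0111  0.09  ]]
pl col [ 19 173 130] [ 19 167 124]
[-0.0006  0.0013 -0.02  ]
[-0.0001  0.0014  0.016 ]
274 [] []
278 [305] [323]
282 [302] [326]
286 [301] [327]
290 [300] [328]
294 [300] [329]
298 [299] [329]
302 [298] [330]
306 [298] [330]
310 [297] [331]
314 [297] [331]
318 [297] [331]
322 [300] [328]
326 [303] [325]
330 [] []
334 [] []
```

Converted, 0.05 m is 0.8, 0.045 m is 0.72.

Request:
{"fn": "move_tool", "kwargs": {"motion": [0.688, -0.2128, 0, 0, 0.6832, -0.2128, 0, 0, 0, 0, 0.8, 0, 0, 0, 0.72, 0, 0, 0, 0.192, 0, 0, 0, 0, 0, 0, 0, 0, 0, 0, 0, 0, 0]}}

```text
clock: 6.08
tcp_pos: [0.5756, 0.0264, 0.1136]
ee_rot: [3.14, -0.003, 0.245]
wrist_force: [0.6, 0.3, -1.3]
gripper_width: 0.0151
grasp_force: 15.0
```

```bash
python3 - <<'E'
from h import *
c=cam("wrist");im=camera("wrist");s=observe();np.save("w3c.npy",np.array(list(c),dtype=object),allow_pickle=True);cv2.imwrite("pics/w3full.png",im)
for n,P in(("L",(.5714,.0263,.09)),("tcp",s["tcp_pos"])): print(n,proj(c,P))
print(s["tcp_pos"])
cv2.imwrite("pics/w3.png",cv2.resize(im[170:370,200:440],None,fx=3,fy=3))
E
```

```text
L [310.97666522 285.2749759 ]
tcp [312.33267921 294.19556421]
[0.57535682 0.02640883 0.11327441]
```

View pics/w3.png

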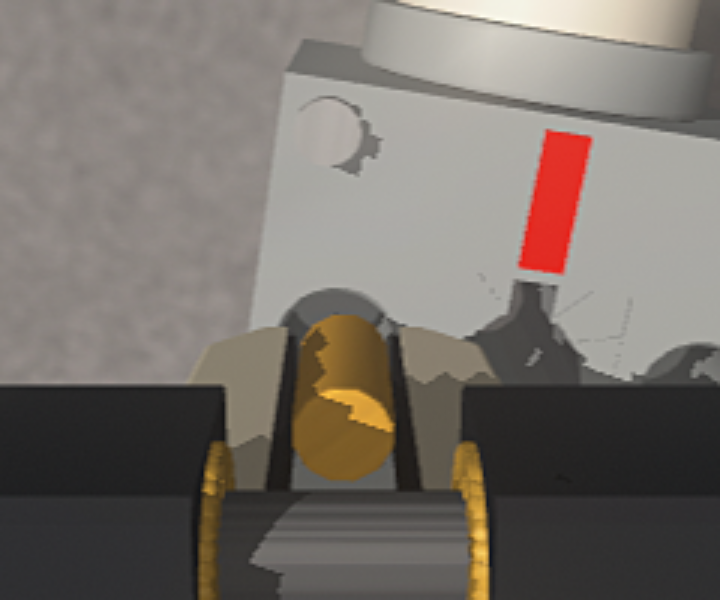

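The bore's far edge is at crop (335,288). The plunger's bottom far edge is at (344,316), so it's about 1.8 mm off towards tool +y and fine along x. I'll correct that and lower.

Converted, 0.008 m is 0.128, 0.003 m is 0.048.

Request:
{"fn": "move_tool", "kwargs": {"motion": [0, -0.0288, 0, 0, 0, 0, 0, 0, 0, 0, 0.128, 0, 0, 0, 0.128, 0, 0, 0, 0.048, 0, 0, 0, 0, 0]}}

```text
clock: 6.88
tcp_pos: [0.5737, 0.0284, 0.0921]
ee_rot: [-3.141, 0.001, 0.245]
wrist_force: [0.0, -0.4, -1.2]
gripper_width: 0.0155
grasp_force: 15.0
```

Request:
{"fn": "move_tool", "kwargs": {"motion": [0, 0, 0, 0, 0, 0, 0, 0, 0, 0, 0, 0], "jaw": 0.028}}

```text
clock: 7.25
tcp_pos: [0.5742, 0.0283, 0.093]
ee_rot: [3.141, -0.001, 0.245]
wrist_force: [0.7, 0.3, 0.5]
gripper_width: 0.0278
grasp_force: 0.0
```

Request:
{"fn": "move_tool", "kwargs": {"motion": [0, 0, -0.8, 0, 0, 0, -0.8, 0, -0.64, 0, -0.4, 0, -0.64, 0, 0, 0, 0, 0, 0, 0, 0, 0, 0, 0]}}

```text
clock: 8.0
tcp_pos: [0.497, 0.0089, 0.218]
ee_rot: [3.141, -0.001, 0.244]
wrist_force: [-0.4, -0.4, 0.3]
gripper_width: 0.0281
grasp_force: 0.0
```

```bash
python3 - <<'E'
from h import *
c=cam("wrist");im=camera("wrist");s=observe();cv2.imwrite("pics/w4full.png",im);u,v=proj(c,(.5714,.0263,.09)).astype(int);print(u,v,s["tcp_pos"])
b=im[max(0,v-50):v+50,u-50:u+130];h=cv2.cvtColor(b,cv2.COLOR_BGR2HSV)
print(h[50-3:54,44:58:4].tolist()[3])
cv2.imwrite("pics/w4.png",cv2.resize(b,None,fx=3,fy=3))
E
```

```text
314 144 [0.49726383 0.00895828 0.21778881]
[[20, 174, 229], [20, 176, 228], [19, 175, 229], [19, 177, 228]]
```

```bash
python3 - <<'E'
from h import *
im=cv2.imread("pics/w4full.png");m=hsv(im,(15,110,60),(28,255,255));m[:90]=0;m[200:]=0;m[:,:280]=0;m[:,350:]=0
for b in blobs(m,30): print(cv2.boundingRect(b),cv2.minEnclosingCircle(b))
c=cam("wrist")
if 1:
    for b in blobs(m,30)[:1]: print(ray(c,cv2.minEnclosingCircle(b)[0],.088))
    print("exp r px",.008*c[2]/(c[0]@np.array([.571,.026,.088])+c[1])[2])
s=observe();print(totool(np.array([.5445,.2786,.218])-s["tcp_pos"],s))
E
```

```text
(304, 134, 19, 20) ((313.0, 143.63157653808594), 9.837140083312988)
[0.57173481 0.02770778 0.088     ]
exp r px 9.967408905434418
[ 1.11160364e-01 -2.50162558e-01 -1.66930710e-04]
```

Plunger A is seated: the disc matches in size and in position at z=0.088. Now B.

Converted, 0.06 m is 0.96, -0.05 m is -0.8.

Request:
{"fn": "move_tool", "kwargs": {"motion": [0.3488, -0.8, 0, 0, 0.3488, -0.8, 0, 0, 0.3488, -0.8, 0, 0, 0.3488, -0.8, 0, 0, 0.3488, -0.8, 0, 0, 0, 0, 0.96, 0, 0, 0, 0.96, 0, 0, 0, 0.8, 0, 0, 0, 0.48, 0, 0, 0, 0, 0, 0, 0, 0, 0], "jaw": 0.026}}

```text
clock: 9.43
tcp_pos: [0.5427, 0.2785, 0.0184]
ee_rot: [-3.141, -0.001, 0.245]
wrist_force: [0.7, -0.1, 0.4]
gripper_width: 0.0257
grasp_force: 0.0
```

Request:
{"fn": "move_tool", "kwargs": {"motion": [0, 0, 0, 0, 0, 0, 0, 0, 0, 0, 0, 0, 0, 0, 0, 0], "jaw": 0.012, "squeeze": 15}}

```text
clock: 9.93
tcp_pos: [0.5428, 0.2784, 0.0193]
ee_rot: [-3.141, -0.003, 0.245]
wrist_force: [0.5, 0.8, 6.7]
gripper_width: 0.0155
grasp_force: 15.0
```

Converted, -0.06 m is -0.96, 0.053 m is 0.848.

Request:
{"fn": "move_tool", "kwargs": {"motion": [0, 0, -0.96, 0, 0, 0, -0.96, 0, 0, 0, -0.8, 0, -0.1152, 0.848, -0.48, 0, -0.1152, 0.848, 0, 0, -0.1152, 0.848, 0, 0, -0.1152, 0.848, 0, 0, -0.1152, 0.848, 0, 0, -0.1152, 0.848, 0, 0, 0, 0, 0.8, 0, 0, 0, 0.72, 0, 0, 0, 0.16, 0]}}

```text
clock: 11.42
tcp_pos: [0.574, -0.0407, 0.1097]
ee_rot: [-3.138, 0.006, 0.244]
wrist_force: [-0.3, 0.0, -0.8]
gripper_width: 0.0158
grasp_force: 15.0
```

Request:
{"fn": "move_tool", "kwargs": {"motion": [0, 0, 0, 0, 0, 0, 0, 0]}}

```text
clock: 11.68
tcp_pos: [0.5781, -0.0412, 0.1148]
ee_rot: [3.14, -0.003, 0.245]
wrist_force: [-0.7, -0.3, -1.0]
gripper_width: 0.0153
grasp_force: 15.0
```

```bash
python3 - <<'E'
from h import *
c=cam("wrist");im=camera("wrist");s=observe()
print(proj(c,(.5778,-.043,.09)),s["tcp_pos"])
cv2.imwrite("pics/w5.png",cv2.resize(im[170:370,200:440],None,fx=3,fy=3))
E
```

```text
[315.54286804 278.98016041] [ 0.57813088 -0.04114523  0.11479846]
```

View pics/w5.png

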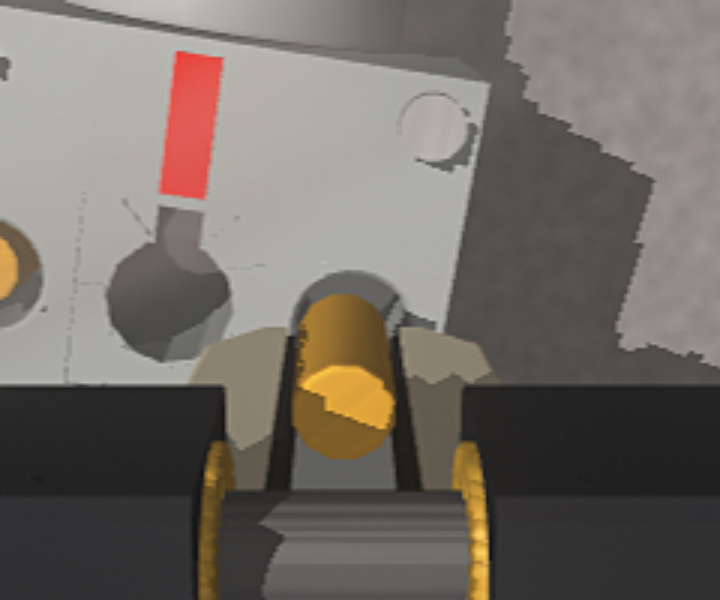

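The bore's far edge is at crop (350,270) and the plunger's at (345,294). That needs about +1 mm in y and −1 mm in x.

Converted, 0.008 m is 0.128, -0.001 m is -0.016.

Request:
{"fn": "move_tool", "kwargs": {"motion": [-0.016, 0.016, 0, 0, 0, 0, 0, 0, 0, 0, 0.128, 0, 0, 0, 0.128, 0, 0, 0, 0.064, 0, 0, 0, 0, 0, 0, 0, 0, 0]}}

```text
clock: 12.6
tcp_pos: [0.5761, -0.0423, 0.0927]
ee_rot: [3.142, -0.0, 0.245]
wrist_force: [-0.2, -0.0, 0.1]
gripper_width: 0.0152
grasp_force: 15.0
```

Request:
{"fn": "move_tool", "kwargs": {"motion": [0, 0, 0, 0, 0, 0, 0, 0, 0, 0, 0, 0], "jaw": 0.028}}

```text
clock: 12.98
tcp_pos: [0.5761, -0.0423, 0.0929]
ee_rot: [3.141, -0.0, 0.245]
wrist_force: [0.9, -0.6, -0.1]
gripper_width: 0.0278
grasp_force: 0.0
```

Converted, -0.05 m is -0.8, -0.04 m is -0.64.

Request:
{"fn": "move_tool", "kwargs": {"motion": [0, 0, -0.8, 0, 0, 0, -0.8, 0, -0.64, 0, -0.4, 0, -0.64, 0, 0, 0, 0, 0, 0, 0, 0, 0, 0, 0]}}

```text
clock: 13.72
tcp_pos: [0.4989, -0.0617, 0.2179]
ee_rot: [3.141, -0.001, 0.244]
wrist_force: [0.2, 0.2, 0.7]
gripper_width: 0.0282
grasp_force: 0.0
```

```bash
python3 - <<'E'
from h import *
c=cam("wrist");im=camera("wrist");cv2.imwrite("pics/w6.png",im)
u,v=proj(c,(.5778,-.043,.088)).astype(int);m=hsv(im,(15,110,60),(28,255,255));w=np.zeros_like(m);w[90:200]=255;w[:,:180]=0;w[:,400:]=0;m&=w
for b in blobs(m,30): q=cv2.minEnclosingCircle(b);print(np.round(q[0],1),q[1],ray(c,q[0],.088).round(4))
E
```

```text
[315.6 138.3] 9.99910831451416 [ 0.5779 -0.0441  0.088 ]
[226.  123.5] 9.962529182434082 [0.5715 0.0275 0.088 ]
```

Request:
{"fn": "move_tool", "kwargs": {"motion": [-0.4048, 0.84, 0, 0, -0.4048, 0.84, 0, 0, -0.4048, 0.84, 0, 0, -0.4048, 0.84, 0, 0, 0, 0, 0, 0, 0, 0, 0, 0, 0, 0, 0, 0], "jaw": 0.06}}

```text
clock: 14.65
tcp_pos: [0.4517, -0.2885, 0.2174]
ee_rot: [-3.141, -0.0, 0.247]
wrist_force: [-0.4, -0.4, -0.4]
gripper_width: 0.0597
grasp_force: 0.0
```

```bash
python3 - <<'E'
from h import *
c=cam("wrist");im=camera("wrist");cv2.imwrite("pics/w7.png",im);np.save("w7c.npy",np.array(list(c),dtype=object),allow_pickle=True)
for z,n in((.117,"blue"),(.083,"red")):
    m=hsv(im,(100,120,50),(130,255,255)) if n=="blue" else hsv(im,(0,160,90),(8,255,255))|hsv(im,(172,160,90),(180,255,255))
    m[300:]=0
    for b in blobs(m,40)[:3]:
        r=cv2.minAreaRect(b);print(n,np.round(r[0],1),np.round(r[1],1),r[2],ray(c,r[0],z).round(4))
print(proj(c,(.524,-.272,.083)))
E
```

```text
blue [313.1 148.9] [21.4 82.1] 48.8140754699707 [ 0.5215 -0.2708  0.117 ]
red [ 18.  219.5] [71. 36.] 90.0 [ 0.4032 -0.0393  0.083 ]
red [349.6 117.6] [14.9 13.2] 50.19443130493164 [ 0.5527 -0.293   0.083 ]
red [117.5 177.5] [15. 13.] 90.0 [ 0.4598 -0.1182  0.083 ]
[315.37192298 147.01042411]
```

View pics/w7.png

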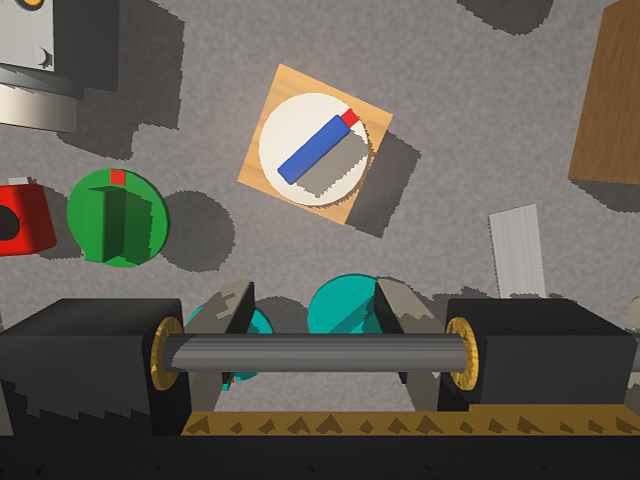

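Plungers are both seated. This view shows the white collar at (315,149), the blue handle running from (287,175) to (347,123), and the red key mark at (350,117). The green look-alike at (118,217) and turquoise ones at (230,330) and (348,310) stay clear.

```bash
python3 - <<'E'
from h import *
im=cv2.imread("pics/w7.png");c=np.load("w7c.npy",allow_pickle=True)
h=cv2.cvtColor(im,cv2.COLOR_BGR2HSV);print(h[110,300],h[80,285],h[175,340])
m=cv2.inRange(h,np.array([0,0,90]),np.array([180,60,255]))|hsv(im,(100,120,50),(130,255,255))|hsv(im,(0,160,90),(8,255,255))
w=np.zeros_like(m);cv2.circle(w,(315,150),62,255,-1);m&=w
# keep points left/up boundary of the collar: hull
b=blobs(cv2.morphologyEx(m,cv2.MORPH_OPEN,np.ones((5,5))),500)[0];e=cv2.fitEllipse(cv2.convexHull(b));print("collar",e,ray(c,e[0],.083).round(4), "exp dia",.09*c[2]/(c[0]@np.array([.524,-.272,.083])+c[1])[2])
bm=hsv(im,(100,120,50),(130,255,255));bm[300:]=0
v=h[...,2][bm>0];print("V hist",np.percentile(v,[5,25,50,75,95]))
r=cv2.minAreaRect(blobs(bm,40)[0])
t=((bm>0)&(h[...,2]>150)).astype(np.uint8);t=blobs(t,40)[0];rt=cv2.minAreaRect(t);print("top",rt,ray(c,rt[0],.117).round(4))
for rr in(r,rt):
    bx=cv2.boxPoints(rr);Q=np.array([ray(c,p,.117)[:2] for p in bx]);E=[Q[1]-Q[0],Q[2]-Q[1]];E.sort(key=np.linalg.norm)
    print("len",[np.linalg.norm(x).round(4) for x in E],"ang",np.arctan2(E[1][1],E[1][0]))
y,x=np.nonzero(t[...,0]*0) if 0 else (0,0)
s=observe();print(s["tcp_pos"],s["joints"].round(2))
E
```

```text
[ 18  24 241] [ 17 127 231] [ 16  38 154]
collar ((313.0709533691406, 148.8685302734375), (108.81474304199219, 112.82170104980469), 176.772705078125) [ 0.5221 -0.2705  0.083 ] exp dia 110.28303846887536
V hist [162. 181. 185. 188. 192.]
top ((313.15496826171875, 149.12620544433594), (20.065786361694336, 81.78927612304688), 47.29060745239258) [ 0.5213 -0.2709  0.117 ]
len [np.float64(0.0149), np.float64(0.0583)] ang -0.6267574433074802
len [np.float64(0.014), np.float64(0.0581)] ang -0.6000563380582177
[ 0.45167537 -0.2884857   0.217595  ] [-0.78  0.23  1.57  0.    1.34  0.55]
```

Converted, 0.04 m is 0.64, 0.036 m is 0.576, 0.172 rad / 1.0472 = 0.1642.

Request:
{"fn": "move_tool", "kwargs": {"motion": [0.576, 0, 0, 0, 0.576, 0, 0, 0, 0, 0, 0, 0.1642, 0, 0, 0, 0.1642, 0, 0, 0, 0.1642, 0, 0, 0, 0.1642, 0, 0, 0, 0.1642, 0, 0, 0.64, 0, 0, 0, 0.48, 0, 0, 0, 0, 0, 0, 0, 0, 0], "jaw": 0.04}}

```text
clock: 16.08
tcp_pos: [0.5218, -0.2722, 0.149]
ee_rot: [3.142, -0.002, -0.614]
wrist_force: [-0.1, -0.1, 0.6]
gripper_width: 0.04
grasp_force: 0.0
```

```bash
python3 - <<'E'
from h import *
s=observe();print(s["tcp_pos"],s["ee_rot"],totool(np.array([.5217,-.2707,.087])-s["tcp_pos"],s).round(4))
E
```

```text
[ 0.52182651 -0.27222537  0.14899752] [ 3.14154659e+00 -1.82720962e-03 -6.13975765e-01] [-0.0011 -0.0012  0.062 ]
```

Converted, 0.03 m is 0.48, -0.001 m is -0.016.

Request:
{"fn": "move_tool", "kwargs": {"motion": [-0.016, -0.016, 0.48, 0, 0, 0, 0.4, 0, 0, 0, 0.08, 0, 0, 0, 0, 0, 0, 0, 0, 0]}}

```text
clock: 16.7
tcp_pos: [0.5216, -0.2718, 0.0893]
ee_rot: [3.141, -0.003, -0.615]
wrist_force: [0.0, 0.5, 0.7]
gripper_width: 0.0399
grasp_force: 0.0
```

Request:
{"fn": "move_tool", "kwargs": {"motion": [0, 0, 0, 0, 0, 0, 0, 0, 0, 0, 0, 0, 0, 0, 0, 0], "jaw": 0.01, "squeeze": 45}}

```text
clock: 17.2
tcp_pos: [0.5208, -0.2711, 0.0879]
ee_rot: [-3.141, -0.0, -0.615]
wrist_force: [0.8, 1.0, 3.4]
gripper_width: 0.0158
grasp_force: 45.0
```

```bash
python3 - <<'E'
from h import *
s=observe();print(s["tcp_pos"],s["ee_rot"],totool(np.array([.5217,-.2707,.087])-s["tcp_pos"],s).round(4))
E
```

```text
[ 0.52083844 -0.271058    0.08791758] [-3.14142281e+00 -3.80626242e-04 -6.15141473e-01] [ 0.0005 -0.0008  0.0009]
```

Converted, -0.0491 m is -0.7856, -0.0215 m is -0.344, -0.177 rad / 1.0472 = -0.169.

Request:
{"fn": "move_tool", "kwargs": {"motion": [0, 0, -0.48, 0, 0, 0, -0.72, 0, 0, 0, -0.72, 0, -0.344, -0.7856, 0, 0, -0.344, -0.7856, 0, 0, -0.344, -0.7856, 0, 0, -0.344, -0.7856, 0, 0, -0.344, -0.7856, 0, 0, 0, 0, 0, -0.169, 0, 0, 0, -0.169, 0, 0, 0, -0.169, 0, 0, 0, -0.1681]}}

```text
clock: 18.7
tcp_pos: [0.5741, -0.0085, 0.207]
ee_rot: [-3.141, 0.001, 0.098]
wrist_force: [-0.8, -0.7, -1.1]
gripper_width: 0.0157
grasp_force: 45.0
```

Request:
{"fn": "move_tool", "kwargs": {"motion": [0, 0, 0, 0, 0, 0, 0, 0, 0, 0, 0, 0]}}

```text
clock: 19.08
tcp_pos: [0.5745, -0.0086, 0.2075]
ee_rot: [-3.142, 0.0, 0.09]
wrist_force: [-0.1, -0.1, -1.2]
gripper_width: 0.0158
grasp_force: 45.0
```

```bash
python3 - <<'E'
from h import *
c=cam("wrist");im=camera("wrist");s=observe();cv2.imwrite("pics/w8.png",im)
print(s["tcp_pos"],s["ee_rot"],totool(np.array([.5747,-.0083,.2])-s["tcp_pos"],s).round(4))
# collar/handle in the gripper
bm=hsv(im,(100,120,40),(130,255,255))
for b in blobs(bm,40)[:2]: print(cv2.minAreaRect(b))
E
```

```text
[ 0.57448737 -0.00862508  0.20759683] [-3.14156718e+00  1.49504680e-04  9.01913039e-02] [ 0.0002 -0.0003  0.0076]
((313.5, 293.0), (80.0, 37.0), 90.0)
((314.0, 377.0), (10.0, 34.0), 90.0)
```

View pics/w8.png

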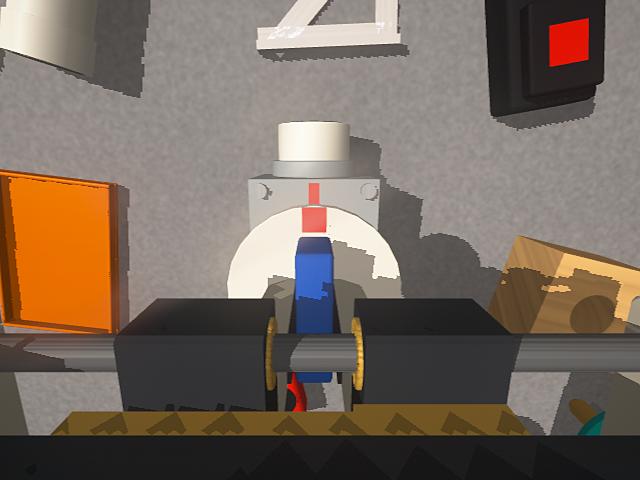

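The red key square (314,219) lines up with the valve's stripe (314,192). Lowering now while watching the force.

Converted, 0.02 m is 0.32, 0.015 m is 0.24.

Request:
{"fn": "move_tool", "kwargs": {"motion": [0, 0, 0.32, 0, 0, 0, 0.24, 0, 0, 0, 0.096, 0, 0, 0, 0.064, 0, 0, 0, 0.064, 0, 0, 0, 0.048, 0, 0, 0, 0, 0, 0, 0, 0, 0]}}

```text
clock: 20.12
tcp_pos: [0.5747, -0.0086, 0.1559]
ee_rot: [3.141, -0.0, 0.092]
wrist_force: [-0.0, -0.7, -2.2]
gripper_width: 0.0156
grasp_force: 45.0
```

Request:
{"fn": "move_tool", "kwargs": {"motion": [0, 0, 0.048, 0, 0, 0, 0.048, 0, 0, 0, 0, 0, 0, 0, 0, 0]}}

```text
clock: 20.62
tcp_pos: [0.5745, -0.0086, 0.1496]
ee_rot: [-3.142, 0.0, 0.092]
wrist_force: [0.1, -0.4, -1.4]
gripper_width: 0.0159
grasp_force: 45.0
```

Request:
{"fn": "move_tool", "kwargs": {"motion": [0, 0, 0.048, 0, 0, 0, 0.048, 0, 0, 0, 0, 0, 0, 0, 0, 0]}}

```text
clock: 21.12
tcp_pos: [0.5746, -0.0086, 0.1436]
ee_rot: [-3.142, 0.0, 0.092]
wrist_force: [-1.4, -0.2, -0.9]
gripper_width: 0.0158
grasp_force: 45.0
```

The key is in the keyway with no resistance, so I'll carry on.

Careful with the scale: shifts go in shares of 62.5 mm and turns go in shares of 60 degrees. That gives: 0.008 m is 0.128.

Request:
{"fn": "move_tool", "kwargs": {"motion": [0, 0, 0.128, 0, 0, 0, 0.128, 0, 0, 0, 0.128, 0, 0, 0, 0, 0, 0, 0, 0, 0]}}

```text
clock: 21.75
tcp_pos: [0.5745, -0.0086, 0.1196]
ee_rot: [-3.142, 0.0, 0.092]
wrist_force: [0.0, 0.4, -0.9]
gripper_width: 0.0158
grasp_force: 45.0
```

Request:
{"fn": "move_tool", "kwargs": {"motion": [0, 0, 0.08, 0, 0, 0, 0.08, 0, 0, 0, 0.08, 0, 0, 0, 0, 0, 0, 0, 0, 0]}}

```text
clock: 22.38
tcp_pos: [0.575, -0.0087, 0.1052]
ee_rot: [3.141, -0.001, 0.092]
wrist_force: [0.5, 0.4, 5.3]
gripper_width: 0.0157
grasp_force: 45.0
```

Converted, 0.0015 m is 0.024, 0.001 m is 0.016.

Request:
{"fn": "move_tool", "kwargs": {"motion": [0, 0, 0.024, 0, 0, 0, 0.016, 0, 0, 0, 0, 0, 0, 0, 0, 0]}}

```text
clock: 22.88
tcp_pos: [0.575, -0.0087, 0.1029]
ee_rot: [3.141, -0.001, 0.092]
wrist_force: [-1.1, -0.5, 5.2]
gripper_width: 0.0158
grasp_force: 45.0
```

Request:
{"fn": "move_tool", "kwargs": {"motion": [0, 0, 0.016, 0, 0, 0, 0, 0, 0, 0, 0, 0]}}

```text
clock: 23.25
tcp_pos: [0.5751, -0.0087, 0.1029]
ee_rot: [3.141, -0.002, 0.092]
wrist_force: [-3.2, -0.5, 12.0]
gripper_width: 0.0155
grasp_force: 45.0
```

The motion stopped at z=0.1029, exactly the computed home height, and the force is rising. I'll press a little more and verify.

Converted, 0.001 m is 0.016.

Request:
{"fn": "move_tool", "kwargs": {"motion": [0, 0, 0.016, 0, 0, 0, 0, 0, 0, 0, 0, 0, 0, 0, 0, 0]}}

```text
clock: 23.75
tcp_pos: [0.5751, -0.0087, 0.1029]
ee_rot: [3.141, -0.002, 0.092]
wrist_force: [-4.6, 0.8, 18.6]
gripper_width: 0.0155
grasp_force: 45.0
```

```bash
python3 - <<'E'
from h import *
im=camera("scene");cv2.imwrite("pics/s9.png",cv2.resize(im[130:330,230:430],None,fx=3,fy=3,interpolation=cv2.INTER_CUBIC))
E
```

```text
(no output)
```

View pics/s9.png

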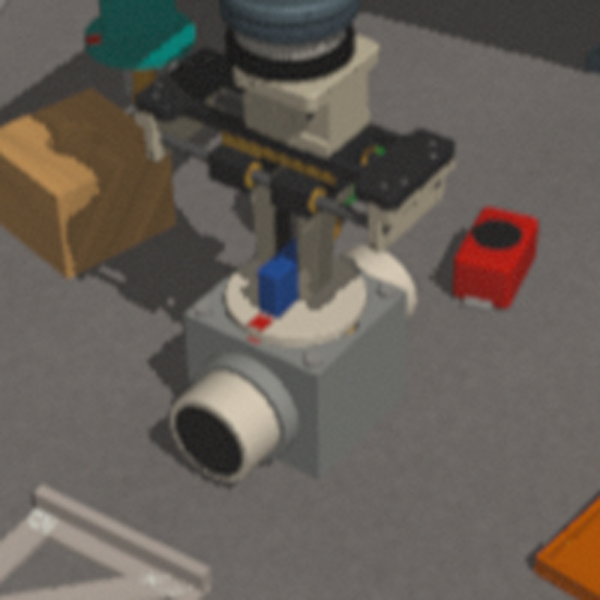

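The white collar at crop (295,300) lies flat on the valve's face, the red square is at the stripe (260,322), and the handle is still gripped at 18.6 N. Handing in.

```bash
python3 -c "
from workcell import order
print(order.close_job())"
```

```text
the job is handed in; nothing more can be done
None
```

I handed the job in at about 24 s: both plungers were seated first, then the keyed stem was pushed fully home, still gripped at 45 N and pressed down with about 19 N at hand-in; the bystanders were not touched.

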